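# Hold the parts washer's lid open

## Task

The wash is over: turn the selector knob on the bench parts washer clockwise to its three-dot mark, letting it click in, and only then raise the washer's lid by its bar handle to 50 degrees open from closed, so that a colleague can take out the fittings while drips run back into the tank. The lid falls shut by itself, so finish while still holding it still at that angle in the gripper; leave the things lying on and around the washer where they are.

Things in the scene. Friction and masses are not known exactly. Their poses are not given: they have to be found in the camera images.
- washer: bench parts washer, fixed: a steel tank 200 mm deep (x), 240 mm wide, 120 mm high with a hinged lid, and joined to its right a grey control deck, 118 mm wide and 100 mm high, carrying the selector; 360 mm wide in all. Origin at the centre of its underside on the table; x points away from its front (the side nearest the robot at yaw 0), y to its left, z up. In its frame the selector's axis is at x -45, y -120 mm, and the lid spans x -100 to 90, y -58 to 178 mm
- selector (a joint): selector angle, rad; grows clockwise seen from above. Four click-in positions: 0 one dot, 0.6 two dots, 1.2 three dots, 1.8 four dots; it starts at or between the first two. Turning over a hump takes about 0.06 N m; let go within 0.2 rad of a position it snaps into it. Its white line points to the washer's front (-x) at 0, and to (-cos, +sin) of the angle in the washer's x, y
- selector_grip (a point): point on the selector's axis at grip height, 133 mm above the table, 7 mm below the top of the black bar grip (42 mm long along its white line, 14 mm thick, 32 mm tall, rising from a 44 mm disc on the control deck, whose disc top is 110 mm above the table). The dots lie on a white disc round it at 41 mm from its axis
- lid (a joint): lid angle, rad: 0 shut and level, grows as it opens, stop at 1.45; 50 degrees is 0.873. Steel lid of about 0.4 kg (0.3 to 0.5), falls shut from any angle; no latch, 2 to 3 N at the handle lift it
- lid_handle (a point): middle of the lid's round black bar handle, 100 mm long, parallel to the hinge (the washer's y) and 35 mm above the lid's upper face, 30 mm behind its front edge, on its centre line: 165 mm above the table when shut. It is 11 mm thick and can be pinched from above across the bar. Moves with the lid; in the lid's frame it is 160 mm in -x and 45 mm in +z from lid_hinge
- lid_hinge (a point): middle of the hinge line at the rear edge of the tank, 120 mm above the table; the hinge runs along the washer's y, and the lid reaches from it towards the washer's front (190 mm) when shut
- spool: small wooden thread spool, 28 mm across, 34 mm tall, standing on the rear of the washer's control deck; a bystander, to be left alone. Origin at the centre of its underside
- cup: white ceramic cup, 76 mm across, 95 mm tall, beside or in front of the washer; a bystander, to be left alone. Origin at the centre of its underside
- flask: green drinks flask, 72 mm across, 230 mm tall, standing to the left and rear of the washer; a bystander, to be left alone. Origin at the centre of its underside
- jar: small clear jar, 48 mm across, 55 mm tall, in front of or beside the washer; a bystander, to be left alone. Origin at the centre of its underside
- phone: black phone with a grey glass face, 150 x 74 x 9 mm, lying right of the washer; a bystander, to be left alone. Origin at the centre of its underside
- hoop: wooden ring, 120 mm across, 12 mm tall, lying behind the washer; a bystander, to be left alone. Origin at the centre of its underside
- driver: screwdriver lying right of the washer; a bystander, to be left alone. Origin at the middle of its length, on its underside

How it is judged:
On the way, in this order (a step that is already met when the one before it is completed fails the run):
1. the selector is clicked into the three-dot position with the lid still shut (value of joint selector between 1.08 and 1.32 rad and value of joint lid below 0.1 rad), for 0.2 s.
2. the lid is held by the fingers at 50 degrees, within 7 (value of joint lid between 0.753 and 0.993 rad and contact force between the fingers and lid above 0.5 N), for 0.3 s.
At the end, for the whole second after the job is handed in: The lid stands still at 50 degrees open, within 7 degrees, held by the fingers touching it (over 0.5 N), the selector is within 0.12 rad of the three-dot position, and no bystander has moved more than 30 mm (all of step 2 and value of joint selector between 1.08 and 1.32 rad and velocity of joint lid between -0.1 and 0.1 rad/s and distance of each of spool, cup, flask, jar, phone, hoop, driver from where it was at the start of the episode below 0.03 m); the arm keeps its last pose, push and grip.
It fails at once if the lid is raised (over 0.2 rad) while the selector is not at three dots (value of joint lid above 0.2 rad and not (value of joint selector between 1 and 1.4 rad)).
It fails at once if a bystander is pushed over 30 mm or knocked over (distance of any of spool, cup, flask, jar, phone, hoop, driver from where it was at the start of the episode above 0.03 m or angle between any of cup, flask, jar, spool's own z axis and vertical above 0.5 rad).
It also fails if it takes over 43 s, if anything falls off the work surface, if the arm or the gripper's body presses on something with over 40 N, if the wrist force passes 120 N, or if a joint passes its speed limit or range.

## Robot

A 7-joint arm with a two-finger parallel gripper is mounted at the origin on the work surface. World frame = base frame: x ahead of the robot, y to its left, z up, the work surface at z = 0. Lengths are in m, angles in rad, forces in N, time in s.
With the tool pointing down it reaches from about 0.425 to 1.025 m from the base axis. Payload 9.4 kg.
Tool frame: the origin (TCP) lies on the centre line of the jaws, within the pads' length; the fingertips stand 8 mm ahead of it and the grasp point (between the pads) lies 11 mm behind it; z points along the fingers, y is the line along which they close (so a half turn about z gives the same grasp; the last joint's range is limited). The gripper opens to 85 mm and grips with 20 to 120 N. Pads are 22 mm wide; open, the fingers measure 114 mm over their backs; the gripper's body (76 mm by 85 mm) begins 54 mm behind the grasp point. The pads swing forward as they close: fully open they stand 13 mm farther back than shut.
Start: joints at [1.113, 0.599, -0.003, 1.599, 0.002, 0.943, -0.08], TCP at [0.269, -0.673, 0.239] pointing down, gripper open.
Joint ranges: [-2.57, 2.57], [-0.35, 1.97], [-1.29, 1.29], [0.11, 2.56], [-1.05, 4.19], [0.11, 1.86], [-2.63, 2.63]. Speed limits (rad/s): [2.22, 2.22, 3.01, 3.01, 3.14, 3.14, 3.14].

## Interface

Orientations are given as [roll, pitch, yaw] about the fixed x, y, z axes, in that order (R = Rz(yaw) Ry(pitch) Rx(roll)).
In Python, from station import robot gives the robot as it stands.
- The arm moves only by the shell command python3 -m creep 'ROWS' [FORCE]. ROWS is JSON, a list of rows, each an object of numbers: "dx", "dy", "dz": the shift along the world's x, y, z each as a share of 5 cm, from -1 to 1; "ax", "ay", "az": the turn, a rotation vector about the world's x, y, z each as a share of 90 degrees, from -1 to 1; "hand": the finger opening in mm, from 0 to 85.4. A call has 1 to 12 rows; each row shifts and turns the commanded pose from where the row before left it; what a row does not reach is not made up. A row lasts 1/12 s, in which the tool goes at most 41.7 mm and 7.16 degrees, less where a joint would pass 70% of its speed; a pose out of reach is approached as far as the arm can. A call with a number of a shift or a turn outside -1 to 1 is refused whole. A call with a gripper value outside its range is refused whole. The fingers move at their own pace and stop on an object; FORCE is the grip in N (left out, the last holds). Time passes only in rows, so rows that do not move let the fingers close. It gives the time, the measured TCP pose, the force, the opening and the grip force at its end, in the units of the state.
- robot.get_obs(): the state, without advancing time (a new reading comes with each control period).
- robot.get_image(name): name is "scene" or "top"; returns a dict with "img" (420x560x3 uint8, red, green, blue), "camera_matrix" (3x3 intrinsics, pixels), "rvec" (rotation vector, rad) and "tvec" (3), from world to camera coordinates, as OpenCV has them. Camera axes: x right, y down, z forward; pixel columns grow to the right and rows downward; lengths in m; the calibration is good to about 2 mm. A picture is of the moment at which its call begins. There is no depth.
- robot.finish_job(): hands the job in; it is judged then, once.
Trained networks look in a picture, given as the dict that the camera call returned (one of the last four; its "shot" number tells which), for a name from the list of things; names that differ only in an ending like _2 or _b are one class to them, and where a whole thing is asked for, a point or a joint stands for the part that bears it (a point fixed in the world has none). Each returns a list of dicts, best first, with "p" (0 to 1); they miss things now and then, are a little off and sometimes report something else, mostly with a low value. They report only what shows in the picture. A call takes as long as a camera call.
- robot.silhouettes(name, picture): "region" (420x560 bool, what is visible of it) and "centre" ([column, row] in pixels, amid what is visible of it).
- robot.landmark_of(name, picture): "centre" ([column, row] in pixels: a listed point, or the origin of a listed thing).
The state is a dict: "clock": time; "q": joint angles; "joint_velocities": joint speeds; "tau": joint torques, N m; "ee_pos": TCP position; "tcp_rot": TCP orientation; "ft_force": force on the tool from outside, world axes, zero at the start; "wrist_torque": the same for the moment, N m; "opening": opening from 0.0 (shut) to 1.0 (fully open); "grasp_force": force on a finger pad.
Only numpy, scipy, OpenCV 4.12 (cv2) and the standard library are available. Lean on these libraries where they do the work, as an engineer would, in place of code of your own. Each camera call takes 0.05 s, during which the arm holds its last target. There are 200 camera calls.

## Working session

There is one attempt and no reset: what is moved stays moved. The work goes in short steps, Python scripts to look and compute and a shell command to move; the robot and the scene stay as the last step left them, time stands still between calls to the robot, and variables do not carry over. Pictures are saved under pics/ and viewed, at most 10 in all, crops included, and the job is handed in when it is done.

```bash
ls; mkdir -p pics; cat > h.py <<'E'
import numpy as np, cv2
from station import robot
def cam(p):
    R,_=cv2.Rodrigues(np.array(p["rvec"],float)); return np.array(p["camera_matrix"],float),R,np.array(p["tvec"],float).reshape(3)
def at_z(p,px,z):
    K,R,t=cam(p); d=R.T@np.linalg.solve(K,[px[0],px[1],1]); c=-R.T@t
    return c+d*(z-c[2])/d[2]
def proj(p,X):
    return cv2.projectPoints(np.array(X,float).reshape(-1,1,3),np.array(p["rvec"],float),np.array(p["tvec"],float),np.array(p["camera_matrix"],float),None)[0].reshape(-1,2)
def save(p,name): cv2.imwrite("pics/"+name,p["img"][:,:,::-1])
E
python3 - <<'E'
from h import *
o=robot.get_obs(); print(o)
Z=dict(selector_grip=.133,lid_handle=.165,lid_hinge=.12,washer=0,spool=.1,cup=0,flask=0,jar=0,phone=0,hoop=0,driver=0)
for n in("top","scene"):
    p=robot.get_image(n); save(p,n+"0.png")
    for k,z in Z.items():
        for r in robot.landmark_of(k,p)[:2]: print(n,k,round(r["p"],2),np.round(r["centre"]),at_z(p,r["centre"],z).round(4))
E
```

```text
pics
{'clock': 0.0, 'q': array([ 1.11330224,  0.6001497 , -0.00257453,  1.60014704,  0.00180904,
        0.94289589, -0.07981454]), 'joint_velocities': array([ 1.21340048e-03, -1.73883501e-03, -6.95202711e-04, -3.13704236e-04,
        6.27993236e-04, -5.10037060e-05, -4.66107905e-04]), 'tau': array([ 3.12978327e-04, -7.76467180e+01,  1.56499408e+00, -2.58018029e+01,
        1.24018159e-02,  8.87426140e-03, -3.06989045e-05]), 'ee_pos': array([ 0.26927795, -0.67263143,  0.23839261]), 'tcp_rot': array([-3.14000074e+00,  1.35636382e-04,  3.80869344e-01]), 'ft_force': array([-1.02844295, -0.35411764, -0.24545379]), 'wrist_torque': array([-0.00015153,  0.03330482,  0.03395667]), 'grasp_force': 0.0, 'opening': 0.9985753670994201}
top selector_grip 0.76 [352. 212.] [ 0.5521 -0.17    0.133 ]
top lid_handle 0.62 [281. 245.] [ 0.4783 -0.0077  0.165 ]
top lid_hinge 0.9 [254. 183.] [0.6247 0.0487 0.12  ]
top washer 0.87 [289. 216.] [ 0.5641 -0.0341  0.    ]
top washer 0.62 [330. 163.] [ 0.7022 -0.1446  0.    ]
top spool 0.6 [330. 165.] [ 0.6708 -0.1298  0.1   ]
top spool 0.35 [282. 245.] [ 0.4832
[... 392 characters left out ...]
rip 0.67 [211. 232.] [ 0.5649 -0.1734  0.133 ]
scene lid_handle 0.96 [266. 177.] [ 0.4836 -0.0011  0.165 ]
scene lid_hinge 0.57 [312. 227.] [0.6387 0.0484 0.12  ]
scene washer 0.59 [267. 248.] [ 0.5688 -0.0423  0.    ]
scene spool 0.68 [244. 271.] [ 0.6724 -0.1352  0.1   ]
scene spool 0.52 [132. 318.] [ 0.6784 -0.3833  0.1   ]
scene cup 0.85 [187. 242.] [ 0.4621 -0.2263  0.    ]
scene flask 0.61 [355. 203.] [0.5338 0.2473 0.    ]
scene jar 0.77 [327. 184.] [0.4312 0.2144 0.    ]
scene jar 0.41 [266. 180.] [0.3385 0.0539 0.    ]
scene phone 0.81 [177. 293.] [ 0.6011 -0.2899  0.    ]
scene driver 0.78 [134. 318.] [ 0.6224 -0.3975  0.    ]
scene driver 0.59 [181. 294.] [ 0.6077 -0.2832  0.    ]
```

```bash
python3 - <<'E'
from h import *
a=cv2.imread("pics/top0.png"); b=cv2.imread("pics/scene0.png")
c=cv2.resize(a[130:300,150:450],None,fx=2.6,fy=2.6,interpolation=cv2.INTER_CUBIC); cv2.imwrite("pics/t1.png",c)
c=cv2.resize(b[150:350,110:390],None,fx=2.8,fy=2.8,interpolation=cv2.INTER_CUBIC); cv2.imwrite("pics/s1.png",c)
E
```

```text
(no output)
```

View pics/t1.png

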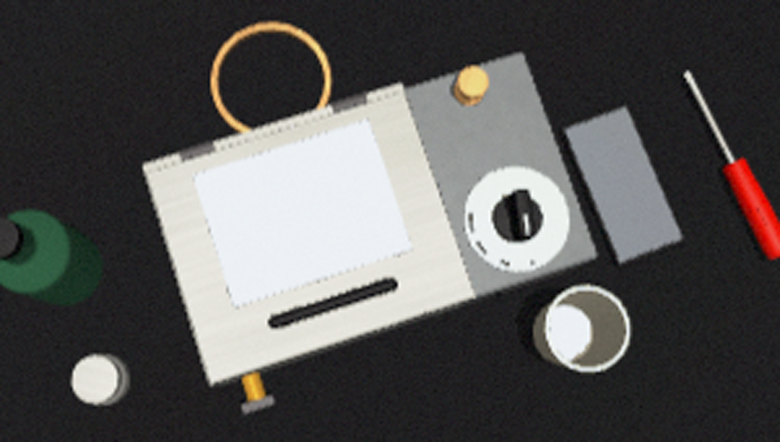

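View pics/s1.png

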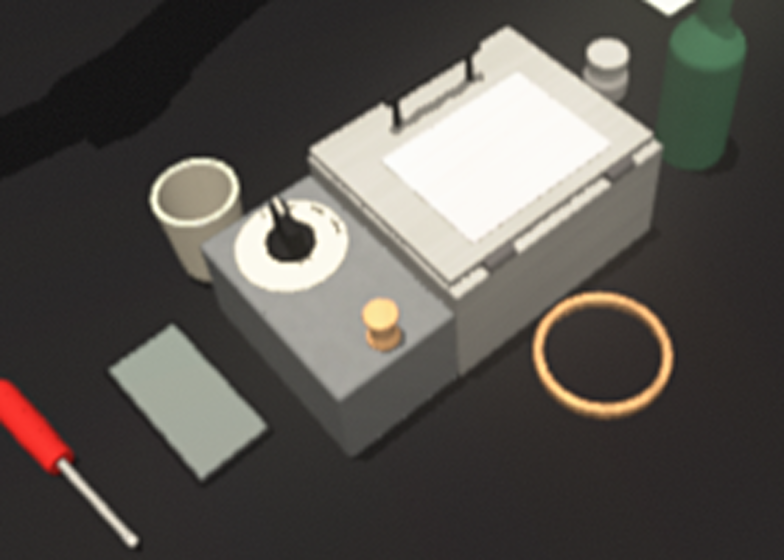

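The top view shows the washer, front towards the robot and yawed about +0.3, with the selector at about px (349,213) and the handle at (278,246). The cup is right in front of the selector and the spool is at the deck's rear. I'll fit the washer pose from the corners and zoom in on the selector.

```bash
python3 - <<'E'
from h import *
from scipy.optimize import least_squares
pt=robot.get_image("top"); ps=robot.get_image("scene")
f=lambda l,x0,y0,s:[(x0+(u+.5)/s-.5,y0+(v+.5)/s-.5) for u,v in l]
W=np.array([[-.1,.178,.13],[-.1,-.058,.13],[.1,-.18,.1],[-.1,-.18,.1]])
T=f([(210,383),(473,297),(522,53),(597,257)],150,130,2.6)
S=f([(508,27),(310,157),(338,402),(203,245)],110,150,2.8)
def Tf(v,X):
    c,s=np.cos(v[2]),np.sin(v[2]); X=np.atleast_2d(X); return np.c_[v[0]+c*X[:,0]-s*X[:,1],v[1]+s*X[:,0]+c*X[:,1],X[:,2]]
F=lambda v:np.r_[(proj(pt,Tf(v,W))-T).ravel(),(proj(ps,Tf(v,W))-S).ravel()]
r=least_squares(F,[.56,-.04,.29],loss="soft_l1"); v=r.x; print(v,F(v).round(1))
print("sel",Tf(v,[-.045,-.12,.133]),"handle",Tf(v,[-.07,.06,.165]),"hinge",Tf(v,[.09,.06,.12]))
for a in (0,.6,1.2):
    print(a, proj(pt,Tf(v,[-.045-.041*np.cos(a),-.12+.041*np.sin(a),.11])), "line yaw",v[2]-a)
np.save("v.npy",v)
c=proj(pt,Tf(v,[-.045,-.12,.14]))[0]; print(c)
x,y=np.round(c).astype(int)
im=cv2.resize(pt["img"][y-25:y+25,x-30:x+30],None,fx=10,fy=10,interpolation=cv2.INTER_NEAREST)[:,:,::-1].copy()
for a,col in((0,(0,0,255)),(.3,(0,255,0)),(.6,(255,0,0))):
    q=proj(pt,Tf(v,[[-.045,-.12,.14],[-.045-.021*np.cos(a),-.12+.021*np.sin(a),.14]]))
    q=((q-[x-30,y-25]+.5)*10).astype(int); cv2.line(im,tuple(map(int,q[0])),tuple(map(int,q[1])),col,1)
cv2.imwrite("pics/k.png",im)
E
```

```text
[ 0.56183068 -0.0372903   0.29805085] [-0.4 -0.   0.5 -0.5  0.5 -1.7  1.  -0.5  0.6 -1.2  0.2 -3.7  0.6 -0.7
 -1.8 -0.9]
sel [[ 0.5540536  -0.16521417  0.133     ]] handle [[ 0.47729748 -0.00049169  0.165     ]] hinge [[0.63024319 0.04649352 0.12      ]]
0 [[354.57241197 229.78483616]] line yaw 0.29805085235585016
0.6 [[343.93667965 229.94485188]] line yaw -0.3019491476441498
1.2 [[334.92201843 224.1019704 ]] line yaw -0.9019491476441498
[350.90550113 210.77349815]
```

View pics/k.png

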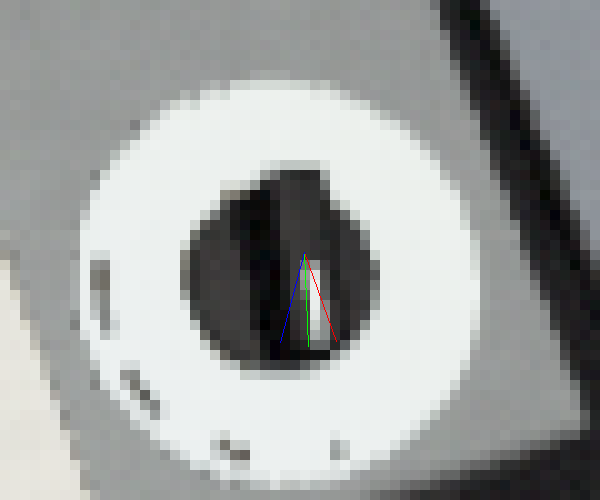

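The white line lies almost along world x (selector about 0.3, between dots 1 and 2), and the line's centre suggests an axis near (0.555, -0.167). Moving above it with tool yaw 0.

```bash
python3 -m creep '[{"dx":0.4,"dy":0.7,"az":-0.02,"hand":45},{"dx":0.4,"dy":0.7,"az":-0.02,"hand":45},{"dx":0.4,"dy":0.7,"az":-0.02,"hand":45},{"dx":0.4,"dy":0.7,"az":-0.02,"hand":45},{"dx":0.4,"dy":0.7,"az":-0.02,"hand":45},{"dx":0.4,"dy":0.7,"az":-0.02,"hand":45},{"dx":0.4,"dy":0.7,"az":-0.02,"hand":45},{"dx":0.4,"dy":0.7,"az":-0.02,"hand":45},{"dx":0.4,"dy":0.7,"az":-0.02,"hand":45},{"dx":0.4,"dy":0.7,"az":-0.02,"hand":45},{"dx":0.4,"dy":0.7,"az":-0.02,"hand":45},{"dx":0.4,"dy":0.7,"az":-0.02,"hand":45}]' 40; python3 - <<'E'
from h import *
o=robot.get_obs(); print(o["q"].round(3),o["ee_pos"],o["tcp_rot"])
E
```

```text
[ 1.113  0.599 -0.002  1.599  0.002  0.943 -0.08 ] [ 0.26943588 -0.6730742   0.23929832] [3.14158147e+00 4.09798865e-05 3.80808825e-01]schema error: expected keys dx, dy, dz, ax, ay, az, hand
```

```bash
python3 -m creep '[{"dx":0.4,"dy":0.7,"dz":0,"ax":0,"ay":0,"az":-0.02,"hand":45},{"dx":0.4,"dy":0.7,"dz":0,"ax":0,"ay":0,"az":-0.02,"hand":45},{"dx":0.4,"dy":0.7,"dz":0,"ax":0,"ay":0,"az":-0.02,"hand":45},{"dx":0.4,"dy":0.7,"dz":0,"ax":0,"ay":0,"az":-0.02,"hand":45},{"dx":0.4,"dy":0.7,"dz":0,"ax":0,"ay":0,"az":-0.02,"hand":45},{"dx":0.4,"dy":0.7,"dz":0,"ax":0,"ay":0,"az":-0.02,"hand":45},{"dx":0.4,"dy":0.7,"dz":0,"ax":0,"ay":0,"az":-0.02,"hand":45},{"dx":0.4,"dy":0.7,"dz":0,"ax":0,"ay":0,"az":-0.02,"hand":45},{"dx":0.4,"dy":0.7,"dz":0,"ax":0,"ay":0,"az":-0.02,"hand":45},{"dx":0.4,"dy":0.7,"dz":0,"ax":0,"ay":0,"az":-0.02,"hand":45},{"dx":0.4,"dy":0.7,"dz":0,"ax":0,"ay":0,"az":-0.02,"hand":45},{"dx":0.4,"dy":0.7,"dz":0,"ax":0,"ay":0,"az":-0.02,"hand":45}]' 40; python3 - <<'E'
from h import *
o=robot.get_obs(); print(o["q"].round(3),o["ee_pos"],o["tcp_rot"])
E
```

```text
clock: 2.3
ee_pos: [0.5102, -0.2513, 0.2396]
tcp_rot: [3.141, -0.001, 0.002]
ft_force: [1.6, -0.6, -0.7]
opening: 0.527
grasp_force: 0.0
[ 0.306  0.412  0.072  1.966 -0.041  0.765 -1.167] [ 0.5102118  -0.25130281  0.23955251] [ 3.14137929e+00 -5.01447244e-04  2.18240667e-03]
```

```bash
python3 - <<'E'
from h import *
p=robot.get_image("top")
for z in(.1,.104): print(at_z(p,(348.5,214),z))
# earlier bar image: bar top (z .14) spans zoom px x 270..330,y 170..350
print(at_z(p,(321+30.2-.5,186+26-.5),.14))
E
python3 -m creep '[{"dx":0.3,"dy":0.56,"dz":-0.2,"ax":0,"ay":0,"az":0,"hand":45},{"dx":0.3,"dy":0.56,"dz":-0.3,"ax":0,"ay":0,"az":0,"hand":45},{"dx":0.3,"dy":0.52,"dz":-0.5,"ax":0,"ay":0,"az":0,"hand":45},{"dx":0,"dy":0,"dz":0,"ax":0,"ay":0,"az":0,"hand":45}]'
```

```text
[ 0.5528623  -0.16693944  0.1       ]
[ 0.55226695 -0.16619942  0.104     ]
[ 0.55243075 -0.16468155  0.14      ]
clock: 2.68
ee_pos: [0.5561, -0.1642, 0.1859]
tcp_rot: [-3.138, 0.002, 0.012]
ft_force: [0.5, -0.1, -0.2]
opening: 0.528
grasp_force: 0.0
```

```bash
python3 -m creep '[{"dx":-0.04,"dy":-0.03,"dz":-0.4,"ax":0,"ay":0,"az":0,"hand":45},{"dx":0,"dy":0,"dz":-0.4,"ax":0,"ay":0,"az":0,"hand":45},{"dx":0,"dy":0,"dz":-0.4,"ax":0,"ay":0,"az":0,"hand":45},{"dx":0,"dy":0,"dz":0,"ax":0,"ay":0,"az":0,"hand":45},{"dx":0,"dy":0,"dz":0,"ax":0,"ay":0,"az":0,"hand":45}]'; python3 - <<'E'
from h import *
p=robot.get_image("scene"); save(p,"x.png")
a=p["img"][190:290,150:290,::-1]; cv2.imwrite("pics/g1.png",cv2.resize(a,None,fx=5,fy=5,interpolation=cv2.INTER_CUBIC))
E
```

```text
clock: 3.1
ee_pos: [0.5519, -0.1728, 0.1288]
tcp_rot: [-3.141, 0.002, 0.004]
ft_force: [0.6, 0.6, 0.4]
opening: 0.526
grasp_force: 0.0
```

View pics/g1.png

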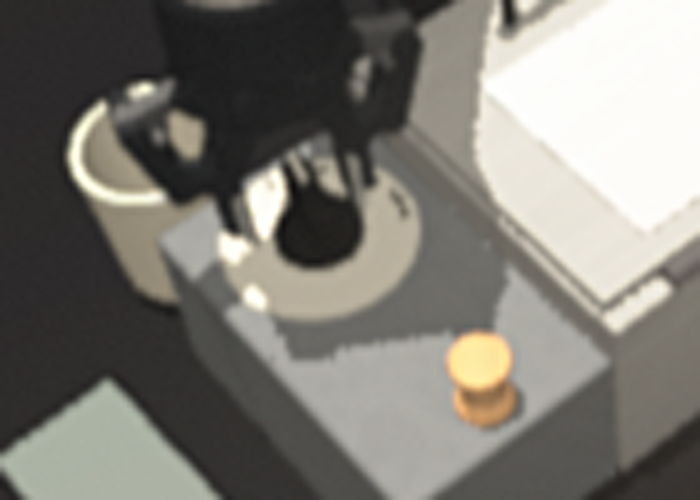

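The bar stands between the open fingers. Centring, closing, then turning.

```bash
python3 -m creep '[{"dx":0.02,"dy":0.12,"dz":-0.06,"ax":0,"ay":0,"az":0,"hand":30},{"dx":0,"dy":0,"dz":0,"ax":0,"ay":0,"az":0,"hand":10},{"dx":0,"dy":0,"dz":0,"ax":0,"ay":0,"az":0,"hand":5},{"dx":0,"dy":0,"dz":0,"ax":0,"ay":0,"az":0,"hand":5},{"dx":0,"dy":0,"dz":0,"ax":0,"ay":0,"az":0,"hand":5},{"dx":0,"dy":0,"dz":0,"ax":0,"ay":0,"az":0,"hand":5},{"dx":0,"dy":0,"dz":0,"ax":0,"ay":0,"az":0,"hand":5}]' 40
```

```text
clock: 3.73
ee_pos: [0.5539, -0.1667, 0.1272]
tcp_rot: [3.141, -0.001, 0.004]
ft_force: [-0.8, -0.2, 7.6]
opening: 0.153
grasp_force: 44.7
```

```bash
python3 -m creep '[{"dx":0,"dy":0,"dz":0,"ax":0,"ay":0,"az":-0.06,"hand":5},{"dx":0,"dy":0,"dz":0,"ax":0,"ay":0,"az":-0.06,"hand":5},{"dx":0,"dy":0,"dz":0,"ax":0,"ay":0,"az":-0.06,"hand":5},{"dx":0,"dy":0,"dz":0,"ax":0,"ay":0,"az":-0.06,"hand":5},{"dx":0,"dy":0,"dz":0,"ax":0,"ay":0,"az":-0.06,"hand":5},{"dx":0,"dy":0,"dz":0,"ax":0,"ay":0,"az":-0.06,"hand":5},{"dx":0,"dy":0,"dz":0,"ax":0,"ay":0,"az":-0.06,"hand":5},{"dx":0,"dy":0,"dz":0,"ax":0,"ay":0,"az":-0.06,"hand":5},{"dx":0,"dy":0,"dz":0,"ax":0,"ay":0,"az":-0.06,"hand":5},{"dx":0,"dy":0,"dz":0,"ax":0,"ay":0,"az":-0.03,"hand":5},{"dx":0,"dy":0,"dz":0,"ax":0,"ay":0,"az":0,"hand":5},{"dx":0,"dy":0,"dz":0,"ax":0,"ay":0,"az":0,"hand":5}]'; python3 - <<'E'
from h import *
o=robot.get_obs(); print(o["q"].round(3),o["wrist_torque"])
E
```

```text
clock: 4.73
ee_pos: [0.5535, -0.1677, 0.1272]
tcp_rot: [-3.142, -0.002, -0.893]
ft_force: [-2.0, -3.7, 7.7]
opening: 0.153
grasp_force: 44.8
[-0.011  0.594  0.306  2.05  -0.33   0.543 -1.934] [-0.82432651  0.54832633 -0.06682648]
```

```bash
python3 -m creep '[{"dx":0,"dy":0,"dz":0,"ax":0,"ay":0,"az":0,"hand":40},{"dx":0,"dy":0,"dz":0,"ax":0,"ay":0,"az":0,"hand":40},{"dx":0,"dy":0,"dz":0,"ax":0,"ay":0,"az":0,"hand":40},{"dx":0,"dy":0,"dz":0.3,"ax":0,"ay":0,"az":0,"hand":40},{"dx":0,"dy":0,"dz":0.7,"ax":0,"ay":0,"az":0,"hand":40},{"dx":0,"dy":0,"dz":0.7,"ax":0,"ay":0,"az":0,"hand":40},{"dx":-0.4,"dy":0,"dz":0.6,"ax":0,"ay":0,"az":0.07,"hand":40},{"dx":-0.7,"dy":0.3,"dz":0.1,"ax":0,"ay":0,"az":0.075,"hand":40},{"dx":-0.6,"dy":0.4,"dz":0,"ax":0,"ay":0,"az":0.075,"hand":40},{"dx":0,"dy":0.7,"dz":0,"ax":0,"ay":0,"az":0.075,"hand":40}]'; python3 - <<'E'
from h import *
o=robot.get_obs(); print(o["q"].round(3))
p=robot.get_image("scene"); t=robot.get_image("top")
f=lambda a:cv2.resize(a[:,:,::-1],(400,400),interpolation=cv2.INTER_CUBIC)
cv2.imwrite("pics/g2.png",np.hstack([f(p["img"][180:280,160:260]),f(t["img"][170:270,290:390])]))
E
```

```text
clock: 5.57
ee_pos: [0.4626, -0.0988, 0.2469]
tcp_rot: [3.14, 0.002, -0.428]
ft_force: [0.2, -0.2, -0.9]
opening: 0.469
grasp_force: 0.0
[-0.129  0.296  0.281  2.163 -0.125  0.7   -1.762]
```

View pics/g2.png

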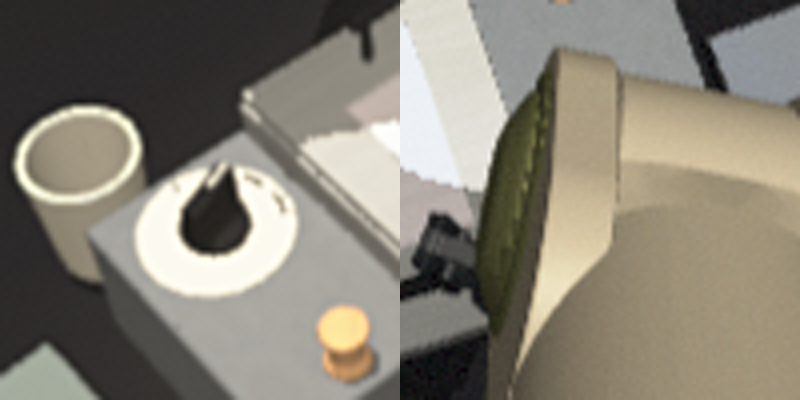

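```bash
python3 - <<'E'
from h import *
p=robot.get_image("scene"); s=12; x0,y0=190,205
im=cv2.resize(p["img"][y0:y0+45,x0:x0+50,::-1],None,fx=s,fy=s,interpolation=cv2.INTER_CUBIC); im=np.hstack([im[:, :],]) ; w=im.copy()
c=np.array([.5535,-.1667]); yaw=.298
for a,col in((.6,(255,0,0)),(.9,(255,255,0)),(1.2,(0,255,0)),(1.8,(0,0,255))):
    d=-np.array([np.cos(yaw-a),np.sin(yaw-a)])
    for pts in ([np.r_[c-.021*d,.14],np.r_[c+.021*d,.14]],):
        q=((proj(p,pts)-[x0,y0]+.5)*s).astype(int); cv2.line(w,tuple(map(int,q[0])),tuple(map(int,q[1])),col,1)
        cv2.circle(w,tuple(map(int,q[1])),4,col,-1)
cv2.imwrite("pics/g3.png",cv2.resize(np.hstack([im,w]),(800,360)))
E
```

```text
(no output)
```

View pics/g3.png

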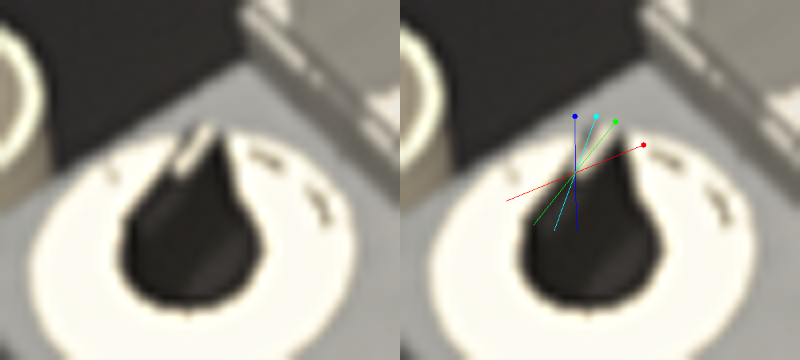

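The white line reads near 1.05–1.2, so I'll confirm it from the top view once the arm is over the handle and before any lifting. Now moving there while yawing.

```bash
python3 -m creep '[{"dx":0,"dy":0.2,"dz":0,"ax":0,"ay":0,"az":0.075,"hand":40},{"dx":0,"dy":0.2,"dz":0,"ax":0,"ay":0,"az":0.075,"hand":40},{"dx":0,"dy":0.2,"dz":0,"ax":0,"ay":0,"az":0.075,"hand":40},{"dx":0,"dy":0.2,"dz":0,"ax":0,"ay":0,"az":0.075,"hand":40},{"dx":0,"dy":0.2,"dz":0,"ax":0,"ay":0,"az":0.075,"hand":40},{"dx":0,"dy":0.2,"dz":0,"ax":0,"ay":0,"az":0.075,"hand":40},{"dx":0,"dy":0.2,"dz":0,"ax":0,"ay":0,"az":0.075,"hand":40},{"dx":0,"dy":0.2,"dz":0,"ax":0,"ay":0,"az":0.075,"hand":40},{"dx":0,"dy":0.2,"dz":0,"ax":0,"ay":0,"az":0.075,"hand":40},{"dx":0,"dy":0.1,"dz":0,"ax":0,"ay":0,"az":0.075,"hand":40},{"dx":0,"dy":0,"dz":0,"ax":0,"ay":0,"az":0.075,"hand":40},{"dx":0,"dy":0,"dz":0,"ax":0,"ay":0,"az":0.075,"hand":40}]'; python3 -m creep '[{"dx":0,"dy":0,"dz":0,"ax":0,"ay":0,"az":0.075,"hand":40},{"dx":0,"dy":0,"dz":0,"ax":0,"ay":0,"az":0.075,"hand":40},{"dx":0,"dy":0,"dz":0,"ax":0,"ay":0,"az":0.075,"hand":40},{"dx":0,"dy":0,"dz":0,"ax":0,"ay":0,"az":0.075,"hand":40},{"dx":0,"dy":0,"dz":0,"ax":0,"ay":0,"az":0.075,"hand":40},{"dx":0,"dy":0,"dz":0,"ax":0,"ay":0,"az":0.075,"hand":40},{"dx":0,"dy":0,"dz":0,"ax":0,"ay":0,"az":0.07,"hand":40},{"dx":0,"dy":0,"dz":0,"ax":0,"ay":0,"az":0,"hand":40}]'
python3 - <<'E'
from h import *
o=robot.get_obs(); print(o["q"].round(3))
t=robot.get_image("top")
for u,v in((270,322),(395,284)): print(at_z(t,(150+(u+.5)/2.6-.5,130+(v+.5)/2.6-.5),.165))
print(at_z(t,(281,245),.165))
s=12;x0,y0=326,188
im=cv2.resize(t["img"][y0:y0+45,x0:x0+50,::-1],None,fx=s,fy=s,interpolation=cv2.INTER_CUBIC); w=im.copy()
c=np.array([.5535,-.1667]); yaw=.298
for a,col in((.9,(255,255,0)),(1.2,(0,255,0)),(1.5,(0,0,255))):
    d=-np.array([np.cos(yaw-a),np.sin(yaw-a)])
    q=((proj(t,[np.r_[c-.021*d,.14],np.r_[c+.021*d,.14]])-[x0,y0]+.5)*s).astype(int); cv2.line(w,tuple(map(int,q[0])),tuple(map(int,q[1])),col,1)
cv2.imwrite("pics/g4.png",cv2.resize(np.hstack([im,w]),(800,360)))
E
```

```text
clock: 6.72
ee_pos: [0.4691, -0.0017, 0.246]
tcp_rot: [-3.141, 0.0, 0.99]
ft_force: [0.4, -0.2, -0.3]
opening: 0.469
grasp_force: 0.0
clock: 7.38
ee_pos: [0.469, -0.0023, 0.246]
tcp_rot: [-3.141, -0.0, 1.805]
ft_force: [-0.6, 0.7, 0.4]
opening: 0.467
grasp_force: 0.0
[ 0.119  0.299 -0.298  2.147  0.132  0.712 -0.032]
[0.46190826 0.05037586 0.165     ]
[ 0.49115049 -0.05235229  0.165     ]
[ 0.47896799 -0.00814407  0.165     ]
```

View pics/g4.png

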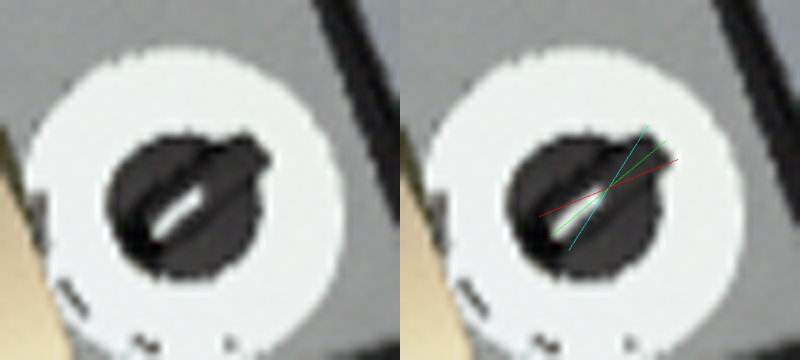

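```bash
python3 - <<'E'
from h import *
t=robot.get_image("top"); p=robot.get_image("scene")
def line(P,X):  # bright pixels inside the black disc round the bar
    c=proj(P,X)[0]; g=P["img"].min(2).astype(float)
    v,u=np.mgrid[:g.shape[0],:g.shape[1]]
    return c,g,u,v
v0=np.load("v.npy"); 
c,g,u,v=line(t,[.5535,-.1667,.12])
for r in (5,6,7):
    m=(np.hypot(u-c[0],v-c[1])<r)&(g>75)
    n,lab=cv2.connectedComponents(m.astype(np.uint8),connectivity=8)
    w=(g*m-75)*m; pts=np.c_[u[m],v[m]]; ww=w[m]
    W=np.array([at_z(t,q,.14)[:2] for q in pts]); mu=np.average(W,axis=0,weights=ww); C=np.cov(W.T,aweights=ww)
    e=np.linalg.eigh(C)[1][:,1]; e=-e*np.sign(e[0]); print(r,len(pts),mu,"angle",v0[2]-np.arctan2(-e[1],-e[0]))
x,y=int(c[0]),int(c[1]); print(c); print(t["img"].min(2)[y-9:y+10,x-10:x+11])
# yaw check from the dial marks: dark pixels on the white dial
D=np.array([.5535,-.1667]); W=np.stack([np.array([at_z(t,(a,b),.102)[:2] for a in range(325,375)]) for b in range(190,240)])
G=g[190:240,325:375]; ring=(G>200); 
cc=W[ring&(np.hypot(*(W-D).transpose(2,0,1))<.055)]; 
cen=(cc.min(0)+cc.max(0))/2; print("dial",cen,cc.mean(0),cc.max(0)-cc.min(0))
rr=np.hypot(*(W-cen).transpose(2,0,1)); an=np.arctan2(*(cen-W).transpose(2,0,1)[::-1])  # yaw of direction to front
m=(rr>.034)&(rr<.047)&(G<190); 
for q,a,gg in sorted(zip(rr[m],an[m],G[m]),key=lambda s:s[1]): print(round(a,2),round(q,3),int(gg),end="; ")
E
```

```text
5 19 [ 0.54807934 -0.15915135] angle 1.1821376069258944
6 21 [ 0.54757048 -0.1585952 ] angle 1.1667987684893553
7 24 [ 0.54680358 -0.15779547] angle 1.1436090459378168
[349.95154706 212.3972447 ]
[[237 236 236 235 236 237 236 237 236 235 224 236 237 236 238 237 237 224
  236 237 235]
 [236 236 236 236 236 237 210 195 194 194 152 192 199 223 222 208 193 152
  196 235 237]
 [236 236 236 237 212 195 116  47  43  49  44  45  71 143 142 107  41  44
   66 206 235]
 [235 237 236 210 119  50  54  51  48  55  52  43  20  23  23  33  44  42
   42 108 203]
 [237 236 204 118  60  56  54  54  54  50  52  24  11  29  37  44  45  47
   50  47 104]
 [237 210  82  56  58  55  56  53  51  43  40  25  19  41  49  48  46  50
   51  47  93]
 [236 106  53  55  55  54  55  54  40  25  17  30  37  47  45  52  52  53
   47  92 192]
 [218  68  58  57  58  62  44  45  21  19  35  45  52  52  51  55  50  40
   28 157 234]
 [142  50  55  57  56  48  24  16  23  37  48 137  86  55  49  50  38  38
   40 165 234]
 [115  52  57  57  46  26  24  30  45  78 173 217 107  56  47  40  36  41
   53 137 234]
 [101  47  56 
[... 1237 characters left out ...]
.3 0.043 108; -1.27 0.046 151; -1.25 0.044 155; -1.22 0.047 159; -1.2 0.044 138; -1.15 0.045 124; -1.11 0.046 160; -1.06 0.042 144; -1.04 0.046 177; -1.03 0.04 133; -1.0 0.047 166; -0.98 0.042 111; -0.94 0.043 171; -0.93 0.046 187; -0.91 0.041 91; -0.87 0.043 160; -0.83 0.041 128; -0.79 0.043 153; -0.43 0.041 188; -0.38 0.04 107; -0.36 0.042 178; -0.31 0.042 107; -0.25 0.041 93; -0.03 0.047 189; 0.02 0.047 186; 0.25 0.041 153; 0.27 0.039 166; 0.31 0.042 188; 0.43 0.047 166; 0.54 0.047 162; 0.61 0.046 183; 0.68 0.046 188; 0.83 0.046 188; 0.9 0.046 183; 1.08 0.047 168; 1.24 0.046 173; 1.49 0.047 155; 1.54 0.047 156; 1.8 0.046 177; 1.96 0.047 183; 2.07 0.047 182; 2.13 0.046 182; 2.56 0.047 180;
```

The marks and the white line put the selector at about 1.17, so it has clicked into three dots. Descending on the handle.

```bash
python3 -m creep '[{"dx":0.16,"dy":0.03,"dz":-0.3,"ax":0,"ay":0,"az":0,"hand":40},{"dx":0,"dy":0,"dz":-0.5,"ax":0,"ay":0,"az":0,"hand":40},{"dx":0,"dy":0,"dz":-0.5,"ax":0,"ay":0,"az":0,"hand":40},{"dx":0,"dy":0,"dz":-0.35,"ax":0,"ay":0,"az":0,"hand":40},{"dx":0,"dy":0,"dz":-0.2,"ax":0,"ay":0,"az":0,"hand":40},{"dx":0,"dy":0,"dz":0,"ax":0,"ay":0,"az":0,"hand":40},{"dx":0,"dy":0,"dz":0,"ax":0,"ay":0,"az":0,"hand":40}]' 60; python3 -m creep '[{"dx":0,"dy":0,"dz":0,"ax":0,"ay":0,"az":0,"hand":2},{"dx":0,"dy":0,"dz":0,"ax":0,"ay":0,"az":0,"hand":2},{"dx":0,"dy":0,"dz":0,"ax":0,"ay":0,"az":0,"hand":2},{"dx":0,"dy":0,"dz":0,"ax":0,"ay":0,"az":0,"hand":2},{"dx":0,"dy":0,"dz":0,"ax":0,"ay":0,"az":0,"hand":2},{"dx":0,"dy":0,"dz":0,"ax":0,"ay":0,"az":0,"hand":2}]' 60
python3 - <<'E'
from h import *
o=robot.get_obs(); print(o["q"].round(3))
E
```

```text
clock: 8.12
ee_pos: [0.4764, 0.0, 0.1535]
tcp_rot: [-3.14, -0.0, 1.801]
ft_force: [-0.3, -0.0, 0.3]
opening: 0.47
grasp_force: 0.0
clock: 8.62
ee_pos: [0.4753, -0.0005, 0.1546]
tcp_rot: [-3.14, 0.001, 1.803]
ft_force: [-5.4, -0.2, 7.1]
opening: 0.108
grasp_force: 58.1
[ 0.059  0.447 -0.241  2.229  0.224  0.488 -0.126]
```

```bash
python3 - <<'E'
import numpy as np
y=.288; ex=np.array([np.cos(y),np.sin(y),0]); ez=np.array([0,0,1.])
def P(th,k=.5):
    a=np.arctan2(45,160)+th; r=np.hypot(.16,.045); f=k*th
    return -r*np.cos(a)*ex+r*np.sin(a)*ez+.011*(-np.sin(f)*ex-np.cos(f)*ez)
T=np.linspace(0,.88,13)
for a,b in zip(T[:-1],T[1:]): print(b.round(2),((P(b)-P(a))/.05).round(3))
print("rot/row",np.array([-np.sin(y),np.cos(y)])*.5*.88/12/1.5708, P(.88)-P(0))
E
```

```text
0.07 [0.064 0.019 0.232]
0.15 [0.08  0.024 0.226]
0.22 [0.096 0.028 0.219]
0.29 [0.111 0.033 0.211]
0.37 [0.125 0.037 0.202]
0.44 [0.139 0.041 0.192]
0.51 [0.152 0.045 0.18 ]
0.59 [0.164 0.049 0.168]
0.66 [0.175 0.052 0.154]
0.73 [0.186 0.055 0.14 ]
0.81 [0.195 0.058 0.126]
0.88 [0.203 0.06  0.11 ]
rot/row [-0.00663014  0.02238128] [0.08442714 0.02501036 0.10803775]
```

```bash
python3 -m creep '[{"dx":0.064,"dy":0.019,"dz":0.232,"ax":-0.0066,"ay":0.0224,"az":0,"hand":2},{"dx":0.08,"dy":0.024,"dz":0.226,"ax":-0.0066,"ay":0.0224,"az":0,"hand":2},{"dx":0.096,"dy":0.028,"dz":0.219,"ax":-0.0066,"ay":0.0224,"az":0,"hand":2},{"dx":0.111,"dy":0.033,"dz":0.211,"ax":-0.0066,"ay":0.0224,"az":0,"hand":2},{"dx":0.125,"dy":0.037,"dz":0.202,"ax":-0.0066,"ay":0.0224,"az":0,"hand":2},{"dx":0.139,"dy":0.041,"dz":0.192,"ax":-0.0066,"ay":0.0224,"az":0,"hand":2},{"dx":0,"dy":0,"dz":0,"ax":0,"ay":0,"az":0,"hand":2}]' 60
```

```text
clock: 9.2
ee_pos: [0.506, 0.0091, 0.2198]
tcp_rot: [-2.916, 0.012, 1.805]
ft_force: [-10.2, -1.2, 4.2]
opening: 0.109
grasp_force: 59.3
```

```bash
python3 -m creep '[{"dx":0.152,"dy":0.045,"dz":0.18,"ax":-0.0066,"ay":0.0224,"az":0,"hand":2},{"dx":0.164,"dy":0.049,"dz":0.168,"ax":-0.0066,"ay":0.0224,"az":0,"hand":2},{"dx":0.175,"dy":0.052,"dz":0.154,"ax":-0.0066,"ay":0.0224,"az":0,"hand":2},{"dx":0.186,"dy":0.055,"dz":0.14,"ax":-0.0066,"ay":0.0224,"az":0,"hand":2},{"dx":0.195,"dy":0.058,"dz":0.126,"ax":-0.0066,"ay":0.0224,"az":0,"hand":2},{"dx":0.203,"dy":0.06,"dz":0.11,"ax":-0.0066,"ay":0.0224,"az":0,"hand":2},{"dx":0,"dy":0,"dz":0,"ax":0,"ay":0,"az":0,"hand":2},{"dx":0,"dy":0,"dz":0,"ax":0,"ay":0,"az":0,"hand":2},{"dx":0,"dy":0,"dz":0,"ax":0,"ay":0,"az":0,"hand":2},{"dx":0,"dy":0,"dz":0,"ax":0,"ay":0,"az":0,"hand":2},{"dx":0,"dy":0,"dz":0,"ax":0,"ay":0,"az":0,"hand":2},{"dx":0,"dy":0,"dz":0,"ax":0,"ay":0,"az":0,"hand":2}]' 60; python3 - <<'E'
from h import *
from scipy.spatial.transform import Rotation as Ro
o=robot.get_obs(); R=Ro.from_euler("xyz",o["tcp_rot"]).as_matrix(); g=o["ee_pos"]-.011*R[:,2]
v=np.load("v.npy"); y=.288; h=np.array([.6302,.0465,.12]); d=g-h; a=np.arctan2(d[2],-(d[0]*np.cos(y)+d[1]*np.sin(y)))
print(g,"lid est deg",np.degrees(a-np.arctan2(45,160)), np.linalg.norm(d))
p=robot.get_image("scene"); save(p,"g5.png")
for n in ("cup","spool","jar","flask"):
    for r in robot.landmark_of(n,p)[:1]: print(n,r["p"],at_z(p,r["centre"],.1 if n=="spool" else 0))
E
```

```text
clock: 10.2
ee_pos: [0.5588, 0.0253, 0.2638]
tcp_rot: [-2.698, 0.022, 1.808]
ft_force: [-7.9, 0.4, 11.1]
opening: 0.104
grasp_force: 60.2
[0.56330106 0.02664952 0.27369365] lid est deg 49.87178529870407 0.16879350470742197
cup 0.62 [ 0.46149237 -0.22445828  0.        ]
spool 0.68 [ 0.66636441 -0.13354313  0.1       ]
```

View pics/g5.png

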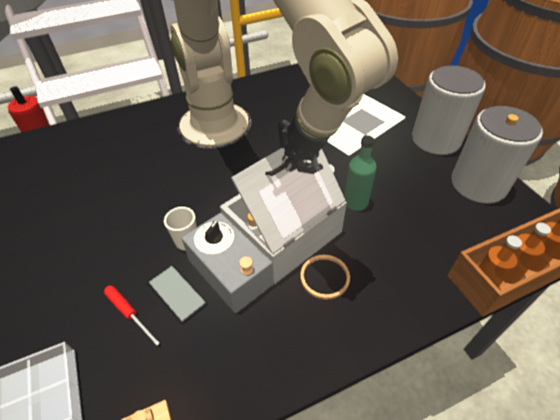

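```bash
python3 - <<'E'
from h import *
p=robot.get_image("scene"); v=np.load("v.npy"); y=v[2]
for d in (43,50,57):
    t=np.radians(d); X=[]
    for yy in(-.058,.178):
        lx,lz=-.19,.01; x=.09+lx*np.cos(t)+lz*np.sin(t); z=.12-lx*np.sin(t)+lz*np.cos(t)
        X.append([v[0]+np.cos(y)*x-np.sin(y)*yy,v[1]+np.sin(y)*x+np.cos(y)*yy,z])
    print(d,proj(p,X).round(1))
c=p["img"][130:260,215:355,::-1]; cv2.imwrite("pics/g6.png",cv2.resize(c,None,fx=4,fy=4,interpolation=cv2.INTER_CUBIC))
print(robot.get_obs()["grasp_force"])
E
```

```text
43 [[228.8 177.4]
 [308.5 130.2]]
50 [[233.  176.6]
 [314.1 128.5]]
57 [[238.1 177.1]
 [320.3 127.9]]
60.193365812301636
```

View pics/g6.png

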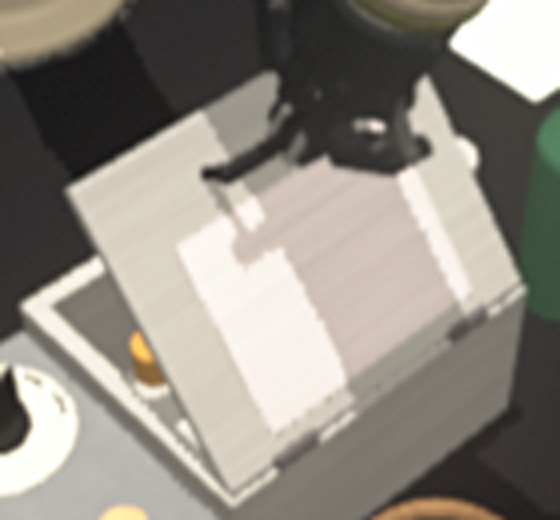

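The lid's front corner at px (232,177) matches 49–50°. The bar is still pinched and the lid is still, so I'm handing in.

```bash
python3 -c "
from station import robot
print(robot.finish_job())"
```

```text
the job is handed in; nothing more can be done
None
```

The job is handed in, with no verdict returned: I turned the selector to three dots (about 1.17 rad by the top camera), then raised the lid to about 50 degrees, where the gripper still holds it. The cup and spool re-measured where they started, and I saw no sign that the other things had moved.

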